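# Reset the tripped buttons after a machine stop

### The job

The bench machine has tripped and its three reset buttons have popped up: with a fingertip, push the blue one in, then the yellow one, then the green one, each lightly, until it is fully in and stays in. Do not press the red stop button, do not lift or shove the button boxes, and leave everything else on the bench where it is.

Things in the scene. Friction and masses are not known exactly. Their poses are not given: they have to be found in the camera images.
- blue_station: loose push-button station, about 0.6 to 1.3 kg: light grey box with a BLUE mushroom cap. Box 80 x 80 mm and 50 mm high, rubber underside; origin at the centre of its underside, z up. It stands free on the bench among the others; the stations' places are swapped from run to run.
- blue_top (a point): centre of the flat top face of the blue cap. The cap is a disc 40 mm across and 14 mm thick, its top 88 mm above the bench when popped up (80 mm when reset). The cap itself is sprung: it gives 1 mm per newton (12 mm at most) and springs back.
- blue_plunger (a joint): how far the blue button's plunger (white band with a black neck, under the cap) is pushed into its box, m: about 0 popped up (white band shows, 9 mm high), 0.008 fully in. It slides at about 3 N and stays where it is left, so a push first squeezes the sprung cap by about 3 mm and then sends the plunger in; once the plunger is home, only the sprung cap gives. Lifting off lets the cap spring back but the plunger stays in.
- yellow_station: loose push-button station, about 0.6 to 1.3 kg: light grey box with a YELLOW mushroom cap. Box 80 x 80 mm and 50 mm high, rubber underside; origin at the centre of its underside, z up. It stands free on the bench among the others; the stations' places are swapped from run to run.
- yellow_top (a point): centre of the flat top face of the yellow cap. The cap is a disc 40 mm across and 14 mm thick, its top 88 mm above the bench when popped up (80 mm when reset). The cap itself is sprung: it gives 1 mm per newton (12 mm at most) and springs back.
- yellow_plunger (a joint): how far the yellow button's plunger (white band with a black neck, under the cap) is pushed into its box, m: about 0 popped up (white band shows, 9 mm high), 0.008 fully in. It slides at about 3 N and stays where it is left, so a push first squeezes the sprung cap by about 3 mm and then sends the plunger in; once the plunger is home, only the sprung cap gives. Lifting off lets the cap spring back but the plunger stays in.
- green_station: loose push-button station, about 0.6 to 1.3 kg: light grey box with a GREEN mushroom cap. Box 80 x 80 mm and 50 mm high, rubber underside; origin at the centre of its underside, z up. It stands free on the bench among the others; the stations' places are swapped from run to run.
- green_top (a point): centre of the flat top face of the green cap. The cap is a disc 40 mm across and 14 mm thick, its top 88 mm above the bench when popped up (80 mm when reset). The cap itself is sprung: it gives 1 mm per newton (12 mm at most) and springs back.
- green_plunger (a joint): how far the green button's plunger (white band with a black neck, under the cap) is pushed into its box, m: about 0 popped up (white band shows, 9 mm high), 0.008 fully in. It slides at about 3 N and stays where it is left, so a push first squeezes the sprung cap by about 3 mm and then sends the plunger in; once the plunger is home, only the sprung cap gives. Lifting off lets the cap spring back but the plunger stays in.
- red_station: loose push-button station, about 0.6 to 1.3 kg: yellow box with a RED mushroom cap: the stop button, to be left alone. Box 80 x 80 mm and 50 mm high, rubber underside; origin at the centre of its underside, z up. It stands free on the bench among the others; the stations' places are swapped from run to run.
- red_top (a point): centre of the flat top face of the red cap. The cap is a disc 40 mm across and 14 mm thick, its top 88 mm above the bench when popped up (80 mm when reset). The cap itself is sprung: it gives 1 mm per newton (12 mm at most) and springs back.
- red_plunger (a joint): how far the red button's plunger (white band with a black neck, under the cap) is pushed into its box, m: about 0 popped up (white band shows, 9 mm high), 0.008 fully in. It slides at about 3 N and stays where it is left, so a push first squeezes the sprung cap by about 3 mm and then sends the plunger in; once the plunger is home, only the sprung cap gives. Lifting off lets the cap spring back but the plunger stays in.
- test_block: reddish-brown rectangular test block, 70 x 45 x 30 mm; a loose bystander, origin at the centre of its underside.
- gauge_stand: dial gauge on an olive-green magnetic base, 55 x 60 mm foot, 141 mm high, with a steel post and a side arm 95 mm long towards its own +y; a loose bystander, origin at the centre of its underside.
- jar: amber glass jar with black cap, 56 mm wide, 70 mm high; a loose bystander, origin at the centre of its underside.
- tape_roll: brown tape roll lying flat, 80 mm across, 24 mm high; a loose bystander, origin at the centre of its underside.
- screwdriver: screwdriver lying on the bench along its own x axis; a loose bystander.
- wood_block: plain wooden block 110 x 50 x 35 mm; a loose bystander, origin at the centre of its underside.
Things that resemble listed ones, but are neither listed nor needed, are in the scene too. Leave any purple look-alike of the blue_station alone.

How it is judged:
By the outcome, as a careful person would: the job done as asked, in the order asked, and still so for the second after the job is handed in, with the robot touching nothing.
It also fails if it takes over 61 s, if anything falls off the work surface, if the arm or the gripper's body presses on something with over 40 N, if the wrist force passes 120 N, or if a joint passes its speed limit or range.

### The arm

A 6-joint arm with a two-finger parallel gripper is mounted at the origin on the work surface. World frame = base frame: x ahead of the robot, y to its left, z up, the work surface at z = 0. Lengths are in m, angles in rad, forces in N, time in s.
With the tool pointing down it reaches from about 0.35 to 0.775 m from the base axis. Payload 5.5 kg.
Tool frame: the origin (TCP) lies where the fingers leave the gripper's body, on its centre line; the fingertips stand 73 mm ahead of it and the grasp point (between the pads) lies 54 mm ahead of it; z points along the fingers, y is the direction in which the jaws open and shut (so a half turn about z gives the same grasp; the last joint's range is limited). The gripper opens to 85 mm and grips with 20 to 120 N. Pads are 22 mm wide; open, the fingers measure 114 mm over their backs; the gripper's body (76 mm by 85 mm) begins 54 mm behind the grasp point. The pads swing forward as they close: fully open they stand 13 mm farther back than shut.
Start: joints at [1.03, 0.313, 0.046, 1.304, 0, 1.431], TCP at [0.224, 0.529, 0.304] pointing down, gripper open.
Joint ranges: [-2.76, 2.76], [-0.86, 1.69], [-1.03, 1.26], [-2.2, 2.34], [-1.47, 1.5], [-3.14, 3.14]. Speed limits (rad/s): [2.57, 2.57, 3.14, 3.14, 3.14, 3.14].

### API

Orientations are given as a unit quaternion [w, x, y, z].
In Python, from workcell import env, read_camera, job, cut_out gives the robot as it stands.
- The arm moves only by the tool servo_tool, never from a script. Its argument "deltas" is a list of rows, each an object of numbers: "dx", "dy", "dz": the shift along the world's x, y, z in mm; "rx", "ry", "rz": the turn, a rotation vector about the world's x, y, z in rad; "fingers": the closure, from -1 (fully open) to 1 (shut). A call has 1 to 8 rows; each row shifts and turns the commanded pose from where the row before left it; what a row does not reach is not made up. A row lasts 1/10 s, in which the tool goes at most 50 mm and 8.59 degrees, less where a joint would pass 70% of its speed; a pose out of reach is approached as far as the arm can. A call is refused whole if a number of a shift passes 50 or a number of a turn 0.15, either way. A call with a gripper value outside its range is refused whole. The fingers move at their own pace and stop on an object; "newtons" is the grip in N (left out, the last holds). Time passes only in rows, so rows that do not move let the fingers close. It gives the time, the measured TCP pose, the force and the opening at its end, in the units of the state.
- env.get_state(): the state, without advancing time (a new reading comes with each control period).
- read_camera(name): name is "side" or "top" or "wrist"; returns a dict with "img" (480x640x3 uint8, red, green, blue), "intrinsics" (3x3 intrinsics, pixels), "extrinsics" (4x4, takes a point from camera to world coordinates); the wrist camera has in their place "hand_eye" (4x4, takes a point from camera to tool coordinates, whose origin is the TCP and whose axes are the flange's). Camera axes: x right, y down, z forward; pixel columns grow to the right and rows downward; lengths in m; the calibration is good to about 2 mm. A picture is of the moment at which its call begins: read the wrist's pose just before it. There is no depth.
- job.hand_in(): hands the job in, once; it reports no verdict.
Trained networks look in the newest picture that a camera, given by its name, has taken for a name from the list of things; names that differ only in an ending like _2 or _b are one class to them, and where a whole thing is asked for, a point or a joint stands for the part that bears it (a point fixed in the world has none). Each returns a list of dicts, best first, with "confidence" (0 to 1); they miss things now and then, are a little off and sometimes report something else, mostly with a low value. They report only what shows in the picture. A call takes as long as a camera call. They do not tell look-alikes from the thing itself.
- cut_out(target, camera): "region" (480x640 bool, what is visible of it) and "extent" ([left, top, right, bottom] in pixels, round what is visible of it).
The state is a dict: "clock": time; "joint_pos": joint angles; "qvel": joint speeds; "tau": joint torques, N m; "tcp_pos": TCP position; "orientation": TCP orientation; "wrist_force": force on the tool from outside, world axes, zero at the start; "ft_torque": the same for the moment, N m; "finger_gap": finger opening in m.
Only numpy, scipy, OpenCV 4.12 (cv2) and the standard library are available. Lean on these libraries where they do the work, as an engineer would, in place of code of your own. Each camera call takes 0.05 s, during which the arm holds its last target. There are 200 camera calls.

## Working session

There is one attempt and no reset: what is moved stays moved. The work goes in short steps, Python scripts to look and compute and a tool call to move; the robot and the scene stay as the last step left them, time stands still between calls to the robot, and variables do not carry over. Pictures are saved under pics/ and viewed, about 8 in all and at most 12, crops included, and the job is handed in when it is done.

Besides the shell and the picture viewer there is one more tool, called after "Call:" by a JSON object that holds its "name" and its "arguments". servo_tool: Moves the arm, as the interface text tells. Its arguments: {"type":"object","properties":{"deltas":{"type":"array"},"newtons":{"type":"number"}},"required":["deltas"]}

```bash
mkdir -p pics; cat > h.py <<'E'
import numpy as np, cv2
from workcell import env, read_camera, job, cut_out
def ray_at(cam,u,v,z):
    K,T=np.array(cam["intrinsics"]),np.array(cam["extrinsics"])
    d=T[:3,:3]@np.linalg.solve(K,[u,v,1.]); o=T[:3,3]
    return o+d*(z-o[2])/d[2]
def save(n,img): cv2.imwrite(f"pics/{n}.png",cv2.cvtColor(img,cv2.COLOR_RGB2BGR))
E
python3 - <<'E'
from h import *
np.set_printoptions(precision=4,suppress=True)
s=env.get_state(); print(s)
for c in("top","side"):
    r=read_camera(c); save(c,r["img"]); print(c,np.array(r["extrinsics"]))
    for t in("blue_top","yellow_top","green_top","red_top","blue_station","gauge_stand","jar"):
        for d in cut_out(t,c)[:3]:
            m=cv2.moments(d["region"].astype(np.uint8)); u,v=m["m10"]/m["m00"],m["m01"]/m["m00"]
            print(t,round(d["confidence"],2),d["extent"],round(u,1),round(v,1),ray_at(r,u,v,.085))
E
```

```text
{'clock': 0.0, 'joint_pos': array([ 1.0304,  0.314 ,  0.045 ,  1.3036, -0.    ,  1.4312]), 'qvel': array([ 0.0005,  0.0013, -0.0002,  0.0005,  0.0012, -0.0006]), 'tau': array([  0.0012, -48.063 ,  29.8531,   0.0194,  -0.0001,   0.    ]), 'tcp_pos': array([0.2242, 0.5291, 0.303 ]), 'orientation': array([-0.0003,  0.1991,  0.98  , -0.0008]), 'wrist_force': array([-0.3169, -0.4355, -0.2697]), 'ft_torque': array([ 0.0143, -0.0092, -0.017 ]), 'finger_gap': 0.0856661360649911}
top [[ 0.0127 -0.9992  0.0375  0.5221]
 [-0.9999 -0.013  -0.006  -0.0097]
 [ 0.0065 -0.0374 -0.9993  1.1038]
 [ 0.      0.      0.      1.    ]]
blue_top 0.86 [376.1, 206.5, 395.9, 225.6] 386.2 216.6 [ 0.5987 -0.1207  0.085 ]
blue_top 0.56 [393.8, 351.6, 417.1, 374.0] 403.6 363.3 [ 0.33   -0.1549  0.085 ]
blue_top 0.49 [360.3, 196.9, 409.8, 239.3] 384.0 218.1 [ 0.5958 -0.1165  0.085 ]
yellow_top 0.91 [139.5, 295.9, 167.6, 318.9] 153.8 306.7 [0.4278 0.3038 0.085 ]
yellow_top 0.6 [481.3, 194.0, 528.8, 232.2] 505.4 211.2 [ 0.6116 -0.3414  0.085 ]
yellow_top 0.49 [455.9, 276.4, 479.1, 296.9] 466.7 285.2 [ 0.4742 -0.2701 
[... 1210 characters left out ...]
0.96 [282.5, 343.0, 308.3, 367.5] 296.4 354.3 [ 0.4714 -0.2768  0.085 ]
green_top 0.61 [239.0, 175.8, 254.2, 190.1] 247.1 185.1 [0.4248 0.2824 0.085 ]
green_top 0.23 [412.9, 207.8, 482.2, 285.3] 438.9 248.3 [ 0.7789 -0.0365  0.085 ]
red_top 0.68 [319.0, 207.7, 341.0, 218.4] 328.8 211.7 [0.5922 0.1333 0.085 ]
blue_station 0.63 [330.5, 276.2, 381.5, 334.8] 355.8 307.3 [ 0.5818 -0.1848  0.085 ]
gauge_stand 0.71 [411.5, 205.8, 484.2, 286.0] 440.7 247.1 [ 0.7838 -0.0331  0.085 ]
jar 0.73 [307.2, 166.8, 331.2, 196.5] 320.3 181.8 [0.5966 0.2753 0.085 ]
jar 0.72 [237.4, 174.5, 254.3, 194.5] 247.3 184.5 [0.4254 0.2852 0.085 ]
jar 0.71 [265.9, 345.1, 330.3, 413.8] 297.4 377.6 [ 0.4673 -0.3222  0.085 ]
```

```bash
python3 - <<'E'
from h import *
t=cv2.imread("pics/top.png");s=cv2.imread("pics/side.png")
cv2.imwrite("pics/t2.png",cv2.resize(t[50:420,80:560],(778,600),interpolation=cv2.INTER_CUBIC))
a=cv2.resize(s[150:430,150:500],(750,600),interpolation=cv2.INTER_CUBIC)
cv2.imwrite("pics/s2.png",a)
b=[cv2.resize(x,(390,390),interpolation=cv2.INTER_CUBIC) for x in(t[190:250,355:415],t[330:390,372:432])]
cv2.imwrite("pics/c2.png",np.hstack(b))
E
```

```text
(no output)
```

View pics/t2.png

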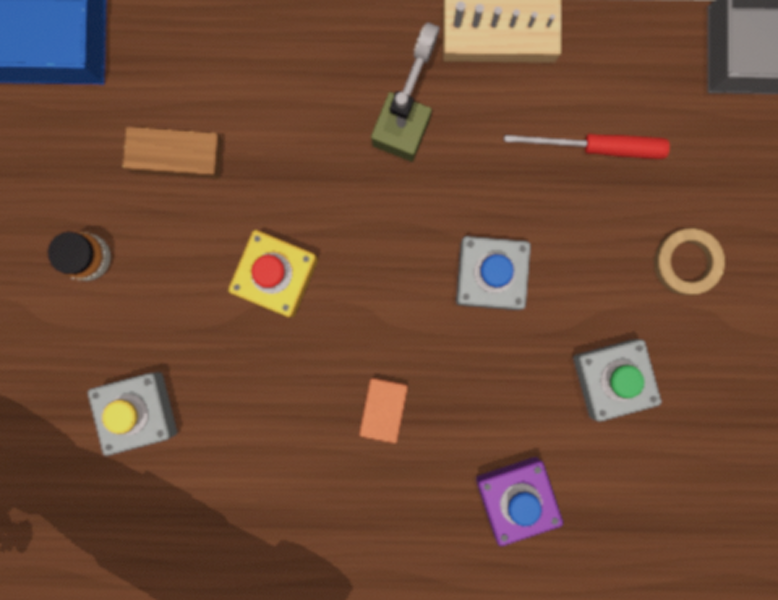

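View pics/s2.png

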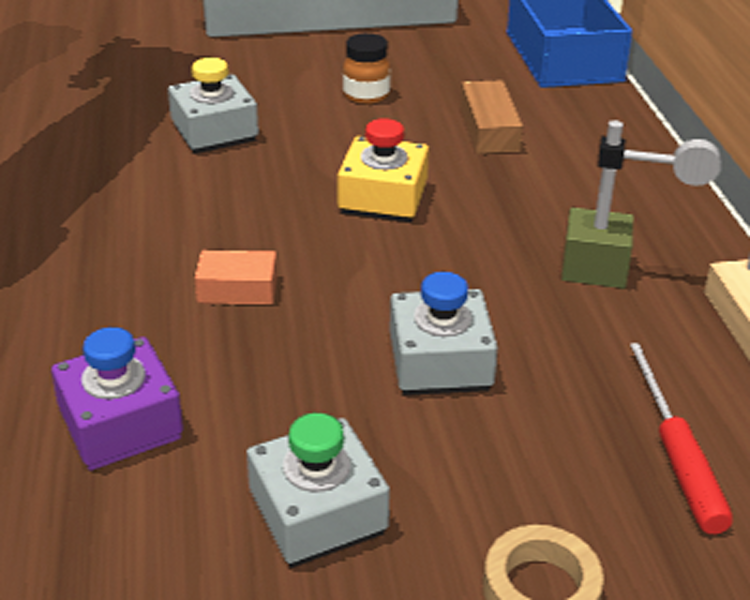

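View pics/c2.png

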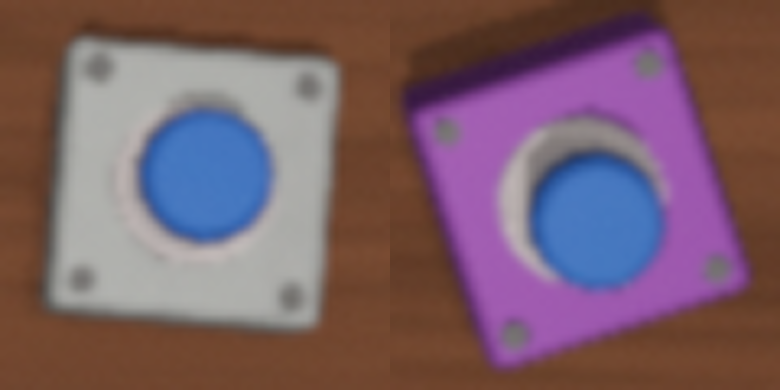

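Blue candidates in the top picture: (386,217) on a light grey box and (404,363) on a purple box. The grey one fits the description; the purple one is the look-alike, and the enlarged crop confirms this. Yellow is at (153,307), green at (467,285), and red (245,217) stays untouched. The two cameras agree to about 7 mm. I'll close the fingers and move high over blue.

Call:
{"name": "servo_tool", "arguments": {"deltas": [{"dx": 23,"dy": -41,"dz": 0,"fingers": 1},{"dx": 23,"dy": -41,"fingers": 1},{"dx": 23,"dy": -41,"fingers": 1},{"dx": 23,"dy": -41,"fingers": 1},{"dx": 23,"dy": -41,"fingers": 1},{"dx": 23,"dy": -41,"fingers": 1},{"dx": 23,"dy": -41,"fingers": 1},{"dx": 23,"dy": -41,"fingers": 1}], "newtons": 20}}

```text
invalid input at $.deltas[0]: expected keys dx, dy, dz, rx, ry, rz, fingers
```

Call:
{"name": "servo_tool", "arguments": {"deltas": [{"dx": 23,"dy": -41,"fingers": 1},{"dx": 23,"dy": -41,"fingers": 1},{"dx": 23,"dy": -41,"fingers": 1},{"dx": 23,"dy": -41,"fingers": 1},{"dx": 23,"dy": -41,"fingers": 1},{"dx": 23,"dy": -41,"fingers": 1},{"dx": 23,"dy": -41,"fingers": 1},{"fingers": 1}]}}

```text
invalid input at $.deltas[0]: expected keys dx, dy, dz, rx, ry, rz, fingers
```

Call:
{"name": "servo_tool", "arguments": {"deltas": [{"dx": 23,"dy": -41,"dz": 0,"rx": 0,"ry": 0,"rz": 0,"fingers": 1},{"dx": 23,"dy": -41,"dz": 0,"rx": 0,"ry": 0,"rz": 0,"fingers": 1},{"dx": 23,"dy": -41,"dz": 0,"rx": 0,"ry": 0,"rz": 0,"fingers": 1},{"dx": 23,"dy": -41,"dz": 0,"rx": 0,"ry": 0,"rz": 0,"fingers": 1},{"dx": 23,"dy": -41,"dz": 0,"rx": 0,"ry": 0,"rz": 0,"fingers": 1},{"dx": 23,"dy": -41,"dz": 0,"rx": 0,"ry": 0,"rz": 0,"fingers": 1},{"dx": 23,"dy": -41,"dz": 0,"rx": 0,"ry": 0,"rz": 0,"fingers": 1},{"dx": 23,"dy": -41,"dz": 0,"rx": 0,"ry": 0,"rz": 0,"fingers": 1}], "newtons": 20}}

```text
clock: 1.6
tcp_pos: [0.409, 0.1997, 0.3043]
orientation: [0.0, 0.199, 0.98, 0.0]
wrist_force: [0.9, 0.4, -0.3]
finger_gap: -0.0
```

Call:
{"name": "servo_tool", "arguments": {"deltas": [{"dx": 23,"dy": -41,"dz": 0,"rx": 0,"ry": 0,"rz": 0,"fingers": 1},{"dx": 23,"dy": -41,"dz": 0,"rx": 0,"ry": 0,"rz": 0,"fingers": 1},{"dx": 23,"dy": -41,"dz": 0,"rx": 0,"ry": 0,"rz": 0,"fingers": 1},{"dx": 23,"dy": -41,"dz": 0,"rx": 0,"ry": 0,"rz": 0,"fingers": 1},{"dx": 23,"dy": -41,"dz": 0,"rx": 0,"ry": 0,"rz": 0,"fingers": 1},{"dx": 23,"dy": -41,"dz": 0,"rx": 0,"ry": 0,"rz": 0,"fingers": 1},{"dx": 23,"dy": -41,"dz": 0,"rx": 0,"ry": 0,"rz": 0,"fingers": 1},{"dx": 0,"dy": 0,"dz": 0,"rx": 0,"ry": 0,"rz": 0,"fingers": 1}]}}

```text
clock: 2.4
tcp_pos: [0.5717, -0.0906, 0.3029]
orientation: [0.001, 0.202, 0.979, -0.001]
wrist_force: [-0.1, 0.5, -0.2]
finger_gap: 0.0002
```

Call:
{"name": "servo_tool", "arguments": {"deltas": [{"dx": 13,"dy": -16,"dz": -20,"rx": 0,"ry": 0,"rz": 0,"fingers": 1},{"dx": 13,"dy": -16,"dz": -20,"rx": 0,"ry": 0,"rz": 0,"fingers": 1},{"dx": 0,"dy": 0,"dz": -25,"rx": 0,"ry": 0,"rz": 0,"fingers": 1},{"dx": 0,"dy": 0,"dz": -25,"rx": 0,"ry": 0,"rz": 0,"fingers": 1},{"dx": 0,"dy": 0,"dz": -10,"rx": 0,"ry": 0,"rz": 0,"fingers": 1},{"dx": 0,"dy": 0,"dz": 0,"rx": 0,"ry": 0,"rz": 0,"fingers": 1}]}}

```text
clock: 3.0
tcp_pos: [0.5942, -0.1168, 0.2024]
orientation: [-0.002, 0.199, 0.98, 0.0]
wrist_force: [-0.6, 0.0, 0.3]
finger_gap: 0.0001
```

```bash
cat >> h.py <<'E'
from scipy.spatial.transform import Rotation as R
def wrist(t,n,z=.088):
    s=env.get_state(); r=read_camera("wrist"); T=np.eye(4)
    T[:3,:3]=R.from_quat(np.array(s["orientation"]),scalar_first=True).as_matrix(); T[:3,3]=s["tcp_pos"]
    r["extrinsics"]=T@np.array(r["hand_eye"]); save(n,r["img"])
    print(s["clock"],s["tcp_pos"],s["wrist_force"],s["joint_pos"])
    for d in cut_out(t,"wrist")[:2]:
        l,a,b,c=d["extent"]; print(t,d["confidence"],d["extent"],ray_at(r,(l+b)/2,(a+c)/2,z), "edges",ray_at(r,l,(a+c)/2,z),ray_at(r,b,(a+c)/2,z))
    P=np.linalg.inv(r["extrinsics"]) ; p=P[:3,:3]@(s["tcp_pos"]+T[:3,2]*.073)+P[:3,3]; p=np.array(r["intrinsics"])@p; print("tip px",p[:2]/p[2])
E
python3 -c "
from h import *
wrist('blue_top','w1')"
```

```text
3.0 [ 0.59423935 -0.11678981  0.20238459] [-0.63089225  0.04420049  0.32176437] [-3.26607961e-01  4.20014542e-01 -5.06660438e-02  1.10370366e+00
  1.54892196e-04  7.38278963e-02]
blue_top 0.9 [282.1, 249.1, 357.0, 317.7] [ 0.59528297 -0.11742105  0.088     ] edges [ 0.58781758 -0.13498055  0.088     ] [ 0.60275069 -0.09985609  0.088     ]
blue_top 0.49 [233.7, 173.6, 399.4, 331.3] [ 0.57927176 -0.11220969  0.088     ] edges [ 0.56320496 -0.15001507  0.088     ] [ 0.59534931 -0.074379    0.088     ]
tip px [319.54657485 322.22145388]
```

View pics/w1.png

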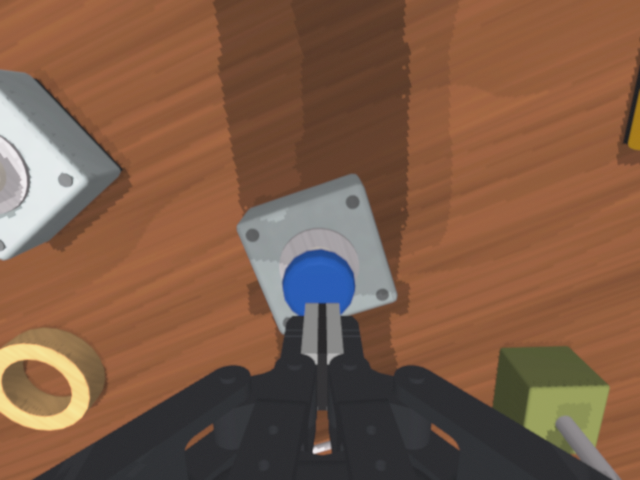

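Picture 4 (wrist): the blue cap on its grey box at (319,287), just ahead of the fingertips. The measured centre is (0.596,-0.118), the tip is within 3 mm of it, and 40 mm of descent is left to contact.

Call:
{"name": "servo_tool", "arguments": {"deltas": [{"dx": 2,"dy": -2,"dz": -15,"rx": 0,"ry": 0,"rz": 0,"fingers": 1},{"dx": 0,"dy": 0,"dz": -15,"rx": 0,"ry": 0,"rz": 0,"fingers": 1},{"dx": 0,"dy": 0,"dz": -7,"rx": 0,"ry": 0,"rz": 0,"fingers": 1},{"dx": 0,"dy": 0,"dz": -3,"rx": 0,"ry": 0,"rz": 0,"fingers": 1},{"dx": 0,"dy": 0,"dz": -2,"rx": 0,"ry": 0,"rz": 0,"fingers": 1},{"dx": 0,"dy": 0,"dz": -2,"rx": 0,"ry": 0,"rz": 0,"fingers": 1},{"dx": 0,"dy": 0,"dz": 0,"rx": 0,"ry": 0,"rz": 0,"fingers": 1}]}}

```text
clock: 3.8
tcp_pos: [0.5976, -0.1196, 0.1603]
orientation: [0.0, 0.199, 0.98, 0.0]
wrist_force: [0.1, -0.3, -0.7]
finger_gap: 0.0002
```

Call:
{"name": "servo_tool", "arguments": {"deltas": [{"dx": 0,"dy": 0,"dz": -2,"rx": 0,"ry": 0,"rz": 0,"fingers": 1},{"dx": 0,"dy": 0,"dz": -2,"rx": 0,"ry": 0,"rz": 0,"fingers": 1},{"dx": 0,"dy": 0,"dz": -1,"rx": 0,"ry": 0,"rz": 0,"fingers": 1},{"dx": 0,"dy": 0,"dz": 0,"rx": 0,"ry": 0,"rz": 0,"fingers": 1}]}}

```text
clock: 4.2
tcp_pos: [0.5977, -0.1197, 0.1552]
orientation: [0.0, 0.199, 0.98, 0.0]
wrist_force: [1.1, -1.2, 3.1]
finger_gap: 0.0002
```

Call:
{"name": "servo_tool", "arguments": {"deltas": [{"dx": 0,"dy": 0,"dz": -2,"rx": 0,"ry": 0,"rz": 0,"fingers": 1},{"dx": 0,"dy": 0,"dz": -2,"rx": 0,"ry": 0,"rz": 0,"fingers": 1},{"dx": 0,"dy": 0,"dz": -1,"rx": 0,"ry": 0,"rz": 0,"fingers": 1},{"dx": 0,"dy": 0,"dz": 0,"rx": 0,"ry": 0,"rz": 0,"fingers": 1}]}}

```text
clock: 4.6
tcp_pos: [0.5977, -0.1197, 0.1499]
orientation: [0.0, 0.199, 0.98, 0.0]
wrist_force: [1.9, 0.1, 2.0]
finger_gap: -0.0001
```

Call:
{"name": "servo_tool", "arguments": {"deltas": [{"dx": 0,"dy": 0,"dz": -1,"rx": 0,"ry": 0,"rz": 0,"fingers": 1},{"dx": 0,"dy": 0,"dz": -1,"rx": 0,"ry": 0,"rz": 0,"fingers": 1},{"dx": 0,"dy": 0,"dz": -1,"rx": 0,"ry": 0,"rz": 0,"fingers": 1},{"dx": 0,"dy": 0,"dz": 0,"rx": 0,"ry": 0,"rz": 0,"fingers": 1}]}}

```text
clock: 5.0
tcp_pos: [0.5977, -0.1196, 0.1472]
orientation: [0.0, 0.199, 0.98, -0.0]
wrist_force: [1.6, -0.7, 4.4]
finger_gap: -0.0002
```

Call:
{"name": "servo_tool", "arguments": {"deltas": [{"dx": 0,"dy": 0,"dz": -1,"rx": 0,"ry": 0,"rz": 0,"fingers": 1},{"dx": 0,"dy": 0,"dz": -1,"rx": 0,"ry": 0,"rz": 0,"fingers": 1},{"dx": 0,"dy": 0,"dz": 0,"rx": 0,"ry": 0,"rz": 0,"fingers": 1}]}}

```text
clock: 5.3
tcp_pos: [0.5977, -0.1196, 0.1455]
orientation: [0.001, 0.199, 0.98, -0.0]
wrist_force: [0.5, 0.2, 7.2]
finger_gap: 0.0
```

```bash
python3 -c "
from h import *
s=env.get_state();print(s['wrist_force'],s['tcp_pos'])
r=read_camera('side');save('sb',r['img'])
s=env.get_state();print(s['wrist_force'],s['tcp_pos'])
"
```

```text
[0.53326413 0.1538087  7.17867491] [ 0.59767447 -0.11964787  0.1455088 ]
[0.4479734  0.73999798 6.81075024] [ 0.59767818 -0.11964056  0.1455569 ]
```

The force has climbed to about 7 N, well past the 3 N sliding force, so the plunger is home. I'll lift straight off and check the picture.

Call:
{"name": "servo_tool", "arguments": {"deltas": [{"dx": 0,"dy": 0,"dz": 5,"rx": 0,"ry": 0,"rz": 0,"fingers": 1},{"dx": 0,"dy": 0,"dz": 10,"rx": 0,"ry": 0,"rz": 0,"fingers": 1},{"dx": 0,"dy": 0,"dz": 35,"rx": 0,"ry": 0,"rz": 0,"fingers": 1},{"dx": 0,"dy": 0,"dz": 40,"rx": 0,"ry": 0,"rz": 0,"fingers": 1},{"dx": 0,"dy": 0,"dz": 40,"rx": 0,"ry": 0,"rz": 0,"fingers": 1},{"dx": 0,"dy": 0,"dz": 25,"rx": 0,"ry": 0,"rz": 0,"fingers": 1},{"dx": 0,"dy": 0,"dz": 0,"rx": 0,"ry": 0,"rz": 0,"fingers": 1}]}}

```text
clock: 6.05
tcp_pos: [0.5981, -0.1198, 0.3043]
orientation: [0.003, 0.199, 0.98, -0.0]
wrist_force: [0.5, -0.1, 0.7]
finger_gap: 0.0006
```

```bash
python3 -c "
from h import *
r=read_camera('side');save('sc',r['img']);a=cv2.imread('pics/side.png');b=cv2.imread('pics/sc.png')
f=lambda x:cv2.resize(x[260:345,315:400],(390,390),interpolation=cv2.INTER_CUBIC)
cv2.imwrite('pics/cmp1.png',np.hstack([f(a),f(b)]))"
```

```text
(no output)
```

View pics/cmp1.png

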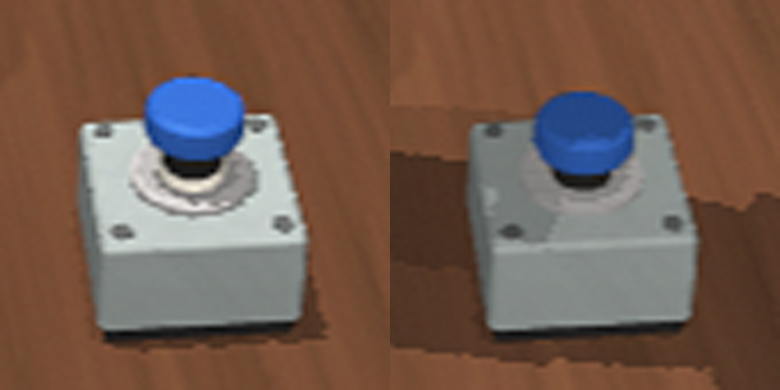

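Picture 5 (before/after): the white band under the blue cap is gone, the cap is lower, and the box has not moved. Next is yellow, about (-171, +422) mm away.

Call:
{"name": "servo_tool", "arguments": {"deltas": [{"dx": -17,"dy": 42,"dz": 0,"rx": 0,"ry": 0,"rz": 0,"fingers": 1},{"dx": -17,"dy": 42,"dz": 0,"rx": 0,"ry": 0,"rz": 0,"fingers": 1},{"dx": -17,"dy": 42,"dz": 0,"rx": 0,"ry": 0,"rz": 0,"fingers": 1},{"dx": -17,"dy": 42,"dz": 0,"rx": 0,"ry": 0,"rz": 0,"fingers": 1},{"dx": -17,"dy": 42,"dz": 0,"rx": 0,"ry": 0,"rz": 0,"fingers": 1},{"dx": -17,"dy": 42,"dz": 0,"rx": 0,"ry": 0,"rz": 0,"fingers": 1},{"dx": -17,"dy": 42,"dz": 0,"rx": 0,"ry": 0,"rz": 0,"fingers": 1},{"dx": -17,"dy": 42,"dz": 0,"rx": 0,"ry": 0,"rz": 0,"fingers": 1}]}}

```text
clock: 6.9
tcp_pos: [0.4591, 0.2176, 0.2979]
orientation: [-0.002, 0.199, 0.98, -0.001]
wrist_force: [0.3, 0.7, -0.2]
finger_gap: 0.0003
```

Call:
{"name": "servo_tool", "arguments": {"deltas": [{"dx": -17,"dy": 42,"dz": 0,"rx": 0,"ry": 0,"rz": 0,"fingers": 1},{"dx": -17,"dy": 42,"dz": -10,"rx": 0,"ry": 0,"rz": 0,"fingers": 1},{"dx": 0,"dy": 0,"dz": -40,"rx": 0,"ry": 0,"rz": 0,"fingers": 1},{"dx": 0,"dy": 0,"dz": -40,"rx": 0,"ry": 0,"rz": 0,"fingers": 1},{"dx": 0,"dy": 0,"dz": -10,"rx": 0,"ry": 0,"rz": 0,"fingers": 1},{"dx": 0,"dy": 0,"dz": 0,"rx": 0,"ry": 0,"rz": 0,"fingers": 1},{"dx": 0,"dy": 0,"dz": 0,"rx": 0,"ry": 0,"rz": 0,"fingers": 1}]}}

```text
clock: 7.6
tcp_pos: [0.4278, 0.3002, 0.2007]
orientation: [0.0, 0.199, 0.98, 0.0]
wrist_force: [0.2, 1.4, 0.9]
finger_gap: -0.0001
```

```bash
python3 -c "
from h import *
wrist('yellow_top','w2')"
```

```text
7.6 [0.42779396 0.30022751 0.20065002] [0.1799857  1.36780201 0.86914849] [ 4.58247763e-01  2.67991397e-01 -2.76203569e-01  1.02648053e+00
  2.80781572e-05  8.59784471e-01]
yellow_top 0.67 [292.6, 232.9, 370.9, 307.0] [0.42413453 0.30826037 0.088     ] edges [0.41647495 0.29030094 0.088     ] [0.43179694 0.32622642 0.088     ]
yellow_top 0.6 [183.9, 428.1, 210.1, 451.7] [0.49268307 0.1941107  0.088     ] edges [0.489663   0.18704952 0.088     ] [0.49570357 0.20117291 0.088     ]
tip px [319.54813207 322.23491521]
```

View pics/w2.png

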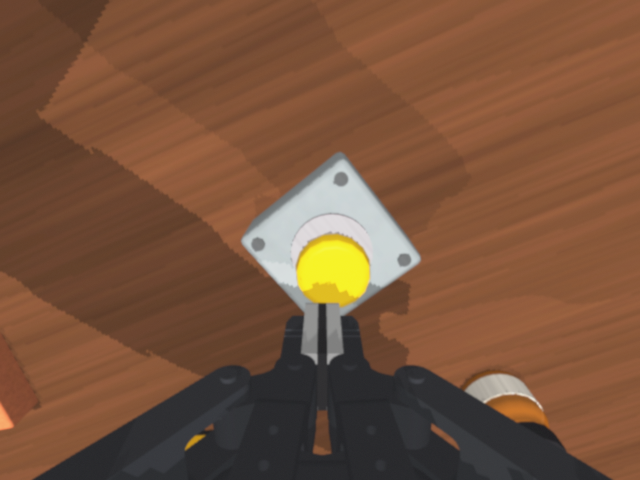

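Picture 6 (wrist): the yellow cap on its grey box is at (333,271), so the tip is about 6 mm short. I'll shift (-3,+6) mm and press.

Call:
{"name": "servo_tool", "arguments": {"deltas": [{"dx": -3,"dy": 6,"dz": -15,"rx": 0,"ry": 0,"rz": 0,"fingers": 1},{"dx": 0,"dy": 0,"dz": -15,"rx": 0,"ry": 0,"rz": 0,"fingers": 1},{"dx": 0,"dy": 0,"dz": -5,"rx": 0,"ry": 0,"rz": 0,"fingers": 1},{"dx": 0,"dy": 0,"dz": -3,"rx": 0,"ry": 0,"rz": 0,"fingers": 1},{"dx": 0,"dy": 0,"dz": -2,"rx": 0,"ry": 0,"rz": 0,"fingers": 1},{"dx": 0,"dy": 0,"dz": -2,"rx": 0,"ry": 0,"rz": 0,"fingers": 1},{"dx": 0,"dy": 0,"dz": -2,"rx": 0,"ry": 0,"rz": 0,"fingers": 1},{"dx": 0,"dy": 0,"dz": 0,"rx": 0,"ry": 0,"rz": 0,"fingers": 1}]}}

```text
clock: 8.5
tcp_pos: [0.425, 0.3066, 0.1564]
orientation: [0.001, 0.199, 0.98, 0.0]
wrist_force: [0.5, -0.4, 2.1]
finger_gap: -0.0002
```

Call:
{"name": "servo_tool", "arguments": {"deltas": [{"dx": 0,"dy": 0,"dz": -2,"rx": 0,"ry": 0,"rz": 0,"fingers": 1},{"dx": 0,"dy": 0,"dz": -2,"rx": 0,"ry": 0,"rz": 0,"fingers": 1},{"dx": 0,"dy": 0,"dz": -2,"rx": 0,"ry": 0,"rz": 0,"fingers": 1},{"dx": 0,"dy": 0,"dz": 0,"rx": 0,"ry": 0,"rz": 0,"fingers": 1}]}}

```text
clock: 8.9
tcp_pos: [0.4246, 0.3066, 0.1498]
orientation: [0.0, 0.199, 0.98, 0.0]
wrist_force: [2.8, 0.9, 2.3]
finger_gap: -0.0001
```

Call:
{"name": "servo_tool", "arguments": {"deltas": [{"dx": 0,"dy": 0,"dz": -1,"rx": 0,"ry": 0,"rz": 0,"fingers": 1},{"dx": 0,"dy": 0,"dz": -1,"rx": 0,"ry": 0,"rz": 0,"fingers": 1},{"dx": 0,"dy": 0,"dz": -1,"rx": 0,"ry": 0,"rz": 0,"fingers": 1},{"dx": 0,"dy": 0,"dz": -1,"rx": 0,"ry": 0,"rz": 0,"fingers": 1},{"dx": 0,"dy": 0,"dz": 0,"rx": 0,"ry": 0,"rz": 0,"fingers": 1}]}}

```text
clock: 9.4
tcp_pos: [0.4246, 0.3066, 0.1462]
orientation: [0.0, 0.199, 0.98, 0.0]
wrist_force: [1.5, 0.2, 6.3]
finger_gap: 0.0003
```

The force is 6.3 N with the tip at 73 mm, so yellow is home. I'll lift and check it.

Call:
{"name": "servo_tool", "arguments": {"deltas": [{"dx": 0,"dy": 0,"dz": 5,"rx": 0,"ry": 0,"rz": 0,"fingers": 1},{"dx": 0,"dy": 0,"dz": 10,"rx": 0,"ry": 0,"rz": 0,"fingers": 1},{"dx": 0,"dy": 0,"dz": 35,"rx": 0,"ry": 0,"rz": 0,"fingers": 1},{"dx": 0,"dy": 0,"dz": 40,"rx": 0,"ry": 0,"rz": 0,"fingers": 1},{"dx": 0,"dy": 0,"dz": 40,"rx": 0,"ry": 0,"rz": 0,"fingers": 1},{"dx": 0,"dy": 0,"dz": 25,"rx": 0,"ry": 0,"rz": 0,"fingers": 1},{"dx": 0,"dy": 0,"dz": 0,"rx": 0,"ry": 0,"rz": 0,"fingers": 1}]}}

```text
clock: 10.1
tcp_pos: [0.425, 0.307, 0.3051]
orientation: [0.002, 0.199, 0.98, 0.002]
wrist_force: [0.3, -0.2, -0.3]
finger_gap: -0.0001
```

```bash
python3 -c "
from h import *
r=read_camera('side');save('sd',r['img']);a=cv2.imread('pics/side.png');b=cv2.imread('pics/sd.png')
f=lambda x:cv2.resize(x[165:230,220:285],(390,390),interpolation=cv2.INTER_CUBIC)
cv2.imwrite('pics/cmp2.png',np.hstack([f(a),f(b)]))"
```

```text
(no output)
```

View pics/cmp2.png

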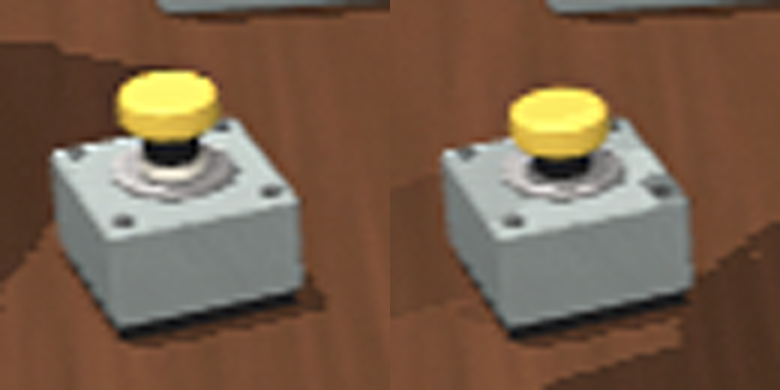

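Picture 7: yellow's white band is gone and its box is unmoved. Next is green, about (+48,-577) mm away.

Call:
{"name": "servo_tool", "arguments": {"deltas": [{"dx": 4,"dy": -44,"dz": 0,"rx": 0,"ry": 0,"rz": 0,"fingers": 1},{"dx": 4,"dy": -44,"dz": 0,"rx": 0,"ry": 0,"rz": 0,"fingers": 1},{"dx": 4,"dy": -44,"dz": 0,"rx": 0,"ry": 0,"rz": 0,"fingers": 1},{"dx": 4,"dy": -44,"dz": 0,"rx": 0,"ry": 0,"rz": 0,"fingers": 1},{"dx": 4,"dy": -44,"dz": 0,"rx": 0,"ry": 0,"rz": 0,"fingers": 1},{"dx": 4,"dy": -44,"dz": 0,"rx": 0,"ry": 0,"rz": 0,"fingers": 1},{"dx": 4,"dy": -44,"dz": 0,"rx": 0,"ry": 0,"rz": 0,"fingers": 1},{"dx": 4,"dy": -44,"dz": 0,"rx": 0,"ry": 0,"rz": 0,"fingers": 1}]}}

```text
clock: 10.95
tcp_pos: [0.4549, -0.0469, 0.2992]
orientation: [-0.002, 0.199, 0.98, 0.0]
wrist_force: [0.6, 0.8, -1.1]
finger_gap: -0.0001
```

Call:
{"name": "servo_tool", "arguments": {"deltas": [{"dx": 4,"dy": -44,"dz": 0,"rx": 0,"ry": 0,"rz": 0,"fingers": 1},{"dx": 4,"dy": -44,"dz": 0,"rx": 0,"ry": 0,"rz": 0,"fingers": 1},{"dx": 4,"dy": -44,"dz": 0,"rx": 0,"ry": 0,"rz": 0,"fingers": 1},{"dx": 4,"dy": -44,"dz": 0,"rx": 0,"ry": 0,"rz": 0,"fingers": 1},{"dx": 0,"dy": -45,"dz": -10,"rx": 0,"ry": 0,"rz": 0,"fingers": 1},{"dx": 0,"dy": 0,"dz": -40,"rx": 0,"ry": 0,"rz": 0,"fingers": 1},{"dx": 0,"dy": 0,"dz": -40,"rx": 0,"ry": 0,"rz": 0,"fingers": 1},{"dx": 0,"dy": 0,"dz": -10,"rx": 0,"ry": 0,"rz": 0,"fingers": 1}]}}

```text
clock: 11.75
tcp_pos: [0.4688, -0.2644, 0.1949]
orientation: [-0.005, 0.2, 0.98, 0.003]
wrist_force: [-0.7, 0.0, 0.3]
finger_gap: -0.0001
```

Call:
{"name": "servo_tool", "arguments": {"deltas": [{"dx": 0,"dy": 0,"dz": 0,"rx": 0,"ry": 0,"rz": 0,"fingers": 1},{"dx": 0,"dy": 0,"dz": 0,"rx": 0,"ry": 0,"rz": 0,"fingers": 1}]}}

```text
clock: 11.95
tcp_pos: [0.4727, -0.2663, 0.2018]
orientation: [0.0, 0.199, 0.98, -0.0]
wrist_force: [0.9, -0.8, 1.1]
finger_gap: -0.0001
```

```bash
python3 -c "
from h import *
wrist('green_top','w3')"
```

```text
11.95 [ 0.47269541 -0.2663444   0.20182487] [ 0.85227867 -0.84189688  1.1306474 ] [-6.61168445e-01  3.02993251e-01 -2.24680904e-01  1.04277559e+00
  1.52014925e-04 -2.61023002e-01]
green_top 0.76 [279.3, 244.3, 348.4, 315.0] [ 0.47088519 -0.26887327  0.088     ] edges [ 0.46404583 -0.28497034  0.088     ] [ 0.47772673 -0.25277106  0.088     ]
tip px [319.54984293 322.23266876]
```

View pics/w3.png

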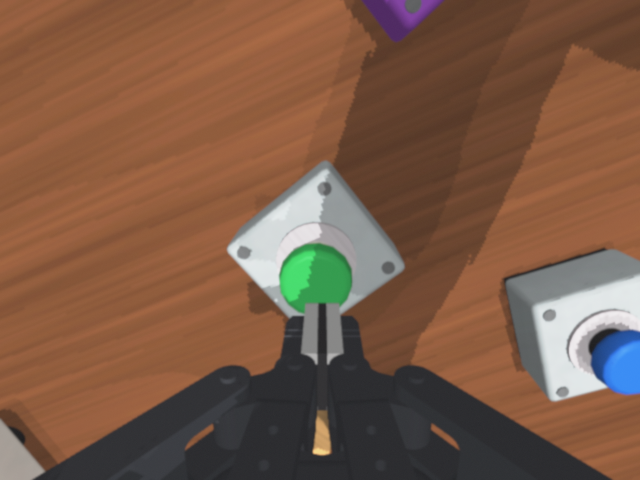

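Picture 8 (wrist): the green cap on its grey box is at (316,280). The measured centre is (0.471,-0.269), so I'll shift (-1,-3) mm and press.

Call:
{"name": "servo_tool", "arguments": {"deltas": [{"dx": -1,"dy": -3,"dz": -15,"rx": 0,"ry": 0,"rz": 0,"fingers": 1},{"dx": 0,"dy": 0,"dz": -15,"rx": 0,"ry": 0,"rz": 0,"fingers": 1},{"dx": 0,"dy": 0,"dz": -6,"rx": 0,"ry": 0,"rz": 0,"fingers": 1},{"dx": 0,"dy": 0,"dz": -3,"rx": 0,"ry": 0,"rz": 0,"fingers": 1},{"dx": 0,"dy": 0,"dz": -2,"rx": 0,"ry": 0,"rz": 0,"fingers": 1},{"dx": 0,"dy": 0,"dz": -2,"rx": 0,"ry": 0,"rz": 0,"fingers": 1},{"dx": 0,"dy": 0,"dz": -2,"rx": 0,"ry": 0,"rz": 0,"fingers": 1},{"dx": 0,"dy": 0,"dz": 0,"rx": 0,"ry": 0,"rz": 0,"fingers": 1}]}}

```text
clock: 12.85
tcp_pos: [0.4718, -0.2698, 0.1564]
orientation: [0.001, 0.199, 0.98, -0.0]
wrist_force: [-0.1, -0.1, 2.4]
finger_gap: -0.0003
```

Call:
{"name": "servo_tool", "arguments": {"deltas": [{"dx": 0,"dy": 0,"dz": -2,"rx": 0,"ry": 0,"rz": 0,"fingers": 1},{"dx": 0,"dy": 0,"dz": -2,"rx": 0,"ry": 0,"rz": 0,"fingers": 1},{"dx": 0,"dy": 0,"dz": -2,"rx": 0,"ry": 0,"rz": 0,"fingers": 1},{"dx": 0,"dy": 0,"dz": 0,"rx": 0,"ry": 0,"rz": 0,"fingers": 1}]}}

```text
clock: 13.25
tcp_pos: [0.4717, -0.2698, 0.1499]
orientation: [0.0, 0.199, 0.98, -0.0]
wrist_force: [1.8, -0.3, 1.6]
finger_gap: -0.0001
```

Call:
{"name": "servo_tool", "arguments": {"deltas": [{"dx": 0,"dy": 0,"dz": -1,"rx": 0,"ry": 0,"rz": 0,"fingers": 1},{"dx": 0,"dy": 0,"dz": -1,"rx": 0,"ry": 0,"rz": 0,"fingers": 1},{"dx": 0,"dy": 0,"dz": -1,"rx": 0,"ry": 0,"rz": 0,"fingers": 1},{"dx": 0,"dy": 0,"dz": -1,"rx": 0,"ry": 0,"rz": 0,"fingers": 1},{"dx": 0,"dy": 0,"dz": 0,"rx": 0,"ry": 0,"rz": 0,"fingers": 1}]}}

```text
clock: 13.75
tcp_pos: [0.4717, -0.2698, 0.1463]
orientation: [0.001, 0.199, 0.98, -0.0]
wrist_force: [2.3, -0.4, 5.2]
finger_gap: -0.0
```

Call:
{"name": "servo_tool", "arguments": {"deltas": [{"dx": 0,"dy": 0,"dz": -1,"rx": 0,"ry": 0,"rz": 0,"fingers": 1},{"dx": 0,"dy": 0,"dz": 0,"rx": 0,"ry": 0,"rz": 0,"fingers": 1}]}}

```text
clock: 13.95
tcp_pos: [0.4717, -0.2698, 0.1454]
orientation: [0.001, 0.199, 0.98, -0.0]
wrist_force: [1.7, 0.8, 6.3]
finger_gap: -0.0002
```

Call:
{"name": "servo_tool", "arguments": {"deltas": [{"dx": 0,"dy": 0,"dz": 5,"rx": 0,"ry": 0,"rz": 0,"fingers": 1},{"dx": 0,"dy": 0,"dz": 10,"rx": 0,"ry": 0,"rz": 0,"fingers": 1},{"dx": 0,"dy": 0,"dz": 35,"rx": 0,"ry": 0,"rz": 0,"fingers": 1},{"dx": 0,"dy": 0,"dz": 40,"rx": 0,"ry": 0,"rz": 0,"fingers": 1},{"dx": 0,"dy": 0,"dz": 40,"rx": 0,"ry": 0,"rz": 0,"fingers": 1},{"dx": 0,"dy": 0,"dz": 30,"rx": 0,"ry": 0,"rz": 0,"fingers": 1},{"dx": 0,"dy": 0,"dz": 0,"rx": 0,"ry": 0,"rz": 0,"fingers": 1},{"dx": 0,"dy": 0,"dz": 0,"rx": 0,"ry": 0,"rz": 0,"fingers": 1}]}}

```text
clock: 14.75
tcp_pos: [0.471, -0.2694, 0.3051]
orientation: [-0.0, 0.199, 0.98, -0.0]
wrist_force: [-0.1, 0.6, 0.1]
finger_gap: 0.0003
```

```bash
python3 -c "
from h import *
r=read_camera('side');save('se',r['img']);b=cv2.imread('pics/se.png')
cv2.imwrite('pics/s3.png',cv2.resize(b[150:430,150:500],(750,600),interpolation=cv2.INTER_CUBIC))"
```

```text
(no output)
```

View pics/s3.png

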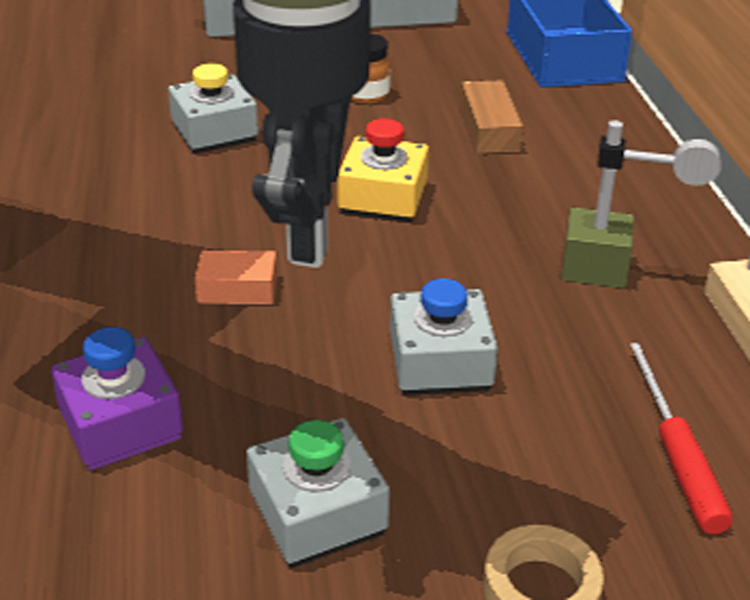

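Picture 9: all three caps are down with no white band: blue (444,298), yellow (210,77), green (316,445). Red and purple are still up, nothing has moved, and the arm is clear. Handing in.

```bash
python3 -c "
from h import *
print(job.hand_in(),env.get_state()['clock'])"
```

```text
the job is handed in; nothing more can be done
the job is handed in; nothing more can be done
```

I pushed in the blue (grey box), yellow and green buttons, in that order, with the closed fingertips, and handed the job in at about 15 s on the clock. The highest force readings were about 7.2 N for blue, 6.3 N for yellow and 6.3 N for green.

The last side picture shows all three caps down with no white band. The red and purple buttons are still popped up, and by eye no box or bystander in view has moved. The arm was clear, with its tips about 0.23 m up. No check failed. The top and side cameras differed by up to about 7 mm in y on the three buttons, so I took a wrist-camera fix over each one before pressing. The hand-in reported no verdict.

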